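# Empty the latched drying drawer and sort its cups

### The arm

A 6-joint arm with a two-finger parallel gripper is mounted at the origin on the work surface. World frame = base frame: x ahead of the robot, y to its left, z up, the work surface at z = 0. Lengths are in m, angles in rad, forces in N, time in s.
With the tool pointing down it reaches from about 0.275 to 0.825 m from the base axis. Payload 4.9 kg.
Tool frame: the origin (TCP) lies midway between the tips of the shut fingers; the grasp point (between the pads) lies 19 mm behind it (bot.grip_depth is the distance from the TCP to the grasp point, in m); z points along the fingers, y is the line along which they close (so a half turn about z gives the same grasp; the last joint's range is limited). The gripper opens to 85 mm and grips with 20 to 120 N. Pads are 22 mm wide; open, the fingers measure 114 mm over their backs; the gripper's body (76 mm by 85 mm) begins 54 mm behind the grasp point. The pads swing forward as they close: fully open they stand 13 mm farther back than shut.
Start: joints at [-1.453, 0.326, -0.193, 1.052, 0, 1.437], TCP at [0.137, -0.533, 0.231] pointing down, gripper open.
Joint ranges: [-2.65, 2.65], [-0.97, 1.79], [-1.3, 1.35], [-1.93, 2.1], [-1.47, 1.37], [-3.14, 3.14]. Speed limits (rad/s): [2.57, 2.57, 3.14, 3.14, 3.14, 3.14].

### API

Orientations are given as a unit quaternion [w, x, y, z].
In Python, from cell import bot gives the robot as it stands. Calls block until the motion is done:
- bot.move_pose(position, orientation): joint-space move of the TCP to a pose.
- bot.move_linear(position, speed=0.15, rotation=None, until_force=None): straight line of the TCP; rotation=None keeps the orientation; speed is the mean speed in m/s. With until_force (N) it stops when the force on the tool has changed by that much, and returns True; else False.
- bot.goto_joints(angles): joint-space move.
- bot.set_gripper(opening, grasp_force=None): opening from 0.0 (shut) to 1.0 (fully open); grasp_force is the grip in N (None keeps the last); returns when the fingers have stopped.
- bot.wait(seconds).
- bot.solve_ik(position, orientation): joint angles nearest the present ones, or None.
- bot.camera(name): name is "scene" or "top"; returns the picture (400x640x3 uint8, red, green, blue); there is no depth.
- bot.calibration(name): a dict with "mtx" (3x3 intrinsics, pixels), "extrinsics" (4x4, takes a point from world to camera coordinates). Camera axes: x right, y down, z forward; pixel columns grow to the right and rows downward; lengths in m; the calibration is good to about 2 mm. A picture is of the moment at which its call begins. calibration takes no time and is no camera call.
A pose or a line that the arm cannot do raises bot.PlanningError and nothing moves.
- bot.close_job(): hands the job in; it is judged then, once.
Trained networks look in the newest picture that a camera, given by its name, has taken for a name from the list of things; names that differ only in an ending like _2 or _b are one class to them, and where a whole thing is asked for, a point or a joint stands for the part that bears it (a point fixed in the world has none). Each returns a list of dicts, best first, with "confidence" (0 to 1); they miss things now and then, are a little off and sometimes report something else, mostly with a low value. They report only what shows in the picture. A call takes as long as a camera call. They do not tell look-alikes from the thing itself.
- bot.search_frame(camera, thing): "bbox" ([left, top, width, height] in pixels, round what is visible of it).
Readings, each from a call of its own:
- bot.read_clock(): time.
- bot.read_joint_positions(): joint angles.
- bot.read_joint_vel(): joint speeds.
- bot.read_joint_efforts(): joint torques, N m.
- bot.read_position(): TCP position.
- bot.read_tool_rot(): TCP orientation.
- bot.read_ft_force(): force on the tool from outside, world axes, zero at the start.
- bot.read_moment(): the same for the moment, N m.
- bot.read_gripper_width(): opening from 0.0 (shut) to 1.0 (fully open).
- bot.read_finger_force(): force on a finger pad.
Only numpy, scipy, OpenCV 4.12 (cv2) and the standard library are available. Lean on these libraries where they do the work, as an engineer would, in place of code of your own. Each camera call takes 0.05 s, during which the arm holds its last target. There are 200 camera calls.

### The job

The drawer of the green drying box is latched shut and has no handle: take the release pin from its wooden block, push it down through the small hole in the box's roof to trip the hidden catch, and let the drawer spring out. Stack all the round cups upright, nested one in another, on the cup stand, and set any square cups, which do not nest, upright on the floor of the steel tray, side by side. Put the pin back in its block and push the empty drawer home until it latches; leave the jar, the tape roll and the lens case where they are.

Things in the scene. Friction and masses are not known exactly. Their poses are not given: they have to be found in the camera images.
- box: green sheet-metal drying box, 220 (x) x 400 (y) x 130 mm high, fixed on the bench. Origin: centre of its underside on the bench; its own -x is the front, where the drawer comes out (110 mm from the origin). Position and yaw vary
- hole (a point): centre of the mouth of the 16 mm access hole in the box's 8 mm thick roof, at the roof's upper face (130 mm up), 75 mm to the front and 33 mm to +y of the box's origin. The flat latch pad, 26 mm square, lies straight below, its top 32 mm below the roof's upper face; pushed down 6 to 10 mm (2 N at first, about 4 N; it stops at 12 mm) it frees the drawer, and springs back when let go
- latch (a joint): travel of the latch pad, m: 0 at rest (up, catching), 0.012 fully pressed down
- drawer (a joint): travel of the drawer, m, along the box's -x: 0 to 0.003 shut and latched, 0.14 fully out. Once freed, a damped spring drives it out by itself in about 2 s and keeps it out (2.4 N fully out, 4 N shut). To shut it push its front panel along the box's +x, right to 0 (about 4 to 15 N); the latch then clicks over and holds it within 3 mm of shut
- drawer_front (a point): centre of the outer face of the drawer's cream front panel (390 mm wide, from 5 to 97 mm above the bench, 10 mm thick), 51 mm above the bench; moves with the drawer; shut, it lies 122 mm in front of the box's origin. Behind the panel lies an open tray of 122 x 340 mm inside, floor 12 mm above the bench, side and back walls up to 38 mm above the bench; a small steel roller on two arms sticks 30 mm inwards from the panel, 84 to 92 mm above the bench, in line with the hole
- pin: release pin, 114 mm tall, standing upright in its block at the start. Origin: lower tip of its steel rod; own z runs up along it. Rod 8 mm diameter from 0 to 70 mm; steel collar 32 mm diameter, 70 to 76 mm; grey round grip 22 mm diameter, 76 to 108 mm; head 32 mm diameter, 108 to 114 mm. 100 g
- pin_tip (a point): lower tip of the pin's rod (the same point as the pin's origin)
- pin_block: wooden block 54 x 54 x 72 mm high, fixed, with a 14 mm upright hole right through its middle; the pin stands in it with its collar on the block's top (pin origin then 2 mm above the bench). Origin: centre of its underside
- stand: cup stand, fixed: a flat steel disc 90 mm in diameter, 8 mm thick, that carries a fixed white cup of the same shape as the round cups, as the bottom of the stack. Origin: centre of the disc's underside; the fixed cup's rim is 60 mm above the bench. The first cup set on it has its origin 38 mm above the bench, each further one 30 mm higher
- round_a: round white porcelain cup, 52 mm tall: a foot 41 mm in diameter and 22 mm high, above it a bowl 56 mm in outer and about 47 mm in inner diameter, open at the top, with its floor 26 mm above the underside. Origin: centre of its underside; own z points up. The foot enters the bowl of another such cup with 3 mm of play all round; nested, the shoulder rests on the rim below, 30 mm up. Stands in the drawer at the start. May be absent
- round_b: round white porcelain cup, 52 mm tall: a foot 41 mm in diameter and 22 mm high, above it a bowl 56 mm in outer and about 47 mm in inner diameter, open at the top, with its floor 26 mm above the underside. Origin: centre of its underside; own z points up. The foot enters the bowl of another such cup with 3 mm of play all round; nested, the shoulder rests on the rim below, 30 mm up. Stands in the drawer at the start. May be absent
- round_c: round white porcelain cup, 52 mm tall: a foot 41 mm in diameter and 22 mm high, above it a bowl 56 mm in outer and about 47 mm in inner diameter, open at the top, with its floor 26 mm above the underside. Origin: centre of its underside; own z points up. The foot enters the bowl of another such cup with 3 mm of play all round; nested, the shoulder rests on the rim below, 30 mm up. Stands in the drawer at the start. May be absent
- square_a: square white porcelain cup, 50 x 50 mm and 40 mm tall, wall 4 mm, open at the top. Origin: centre of its underside; own z points up, x and y square to its sides. It does not fit into a round cup. Stands in the drawer at the start. May be absent
- square_b: square white porcelain cup, 50 x 50 mm and 40 mm tall, wall 4 mm, open at the top. Origin: centre of its underside; own z points up, x and y square to its sides. It does not fit into a round cup. Stands in the drawer at the start. May be absent
- tray: loose steel reject tray, outside 120 (own x) x 150 (own y) x 22 mm high, wall and floor 4 mm thick. Origin: centre of its underside
- jar: bystander: amber jar, 56 mm diameter, 75 mm tall. Origin: centre of its underside
- tape: bystander: roll of tape lying flat, 90 mm diameter, 19 mm high. Origin: centre of its underside
- lens_case: bystander: grey case 60 x 90 x 35 mm. Origin: centre of its underside
Things that resemble listed ones, but are neither listed nor needed, are in the scene too. What is shaped like the pin but purple or yellow is not meant.

How it is judged:
On the way, in this order (a step that is already met when the one before it is completed fails the run):
1. the pin, pushed through the access hole, presses the hidden latch down (horizontal distance between pin_tip and hole below 0.011 m and z of pin_tip in the frame of hole below -0.025 m and value of joint latch above 0.004 m).
2. the drawer has sprung out (value of joint drawer above 0.12 m), for 0.2 s.
At the end, for the whole second after the job is handed in: each round cup present upright (0.1 rad), nested on the stand, within 12 mm of its axis; each square cup upright on the tray floor; the pin upright in its block, within 8 mm of its middle and fully down (10 mm); the drawer shut to 6 mm, the latch up (2 mm); all at rest (horizontal distance between each of round_a, round_b, round_c and stand below 0.012 m and angle between each of round_a, round_b, round_c, square_a, square_b, pin's own z axis and vertical below 0.1 rad and height (world z) of each of round_a, round_b, round_c above 0.03 m and linear speed of each of round_a, round_b, round_c, square_a, square_b, pin below 0.02 m/s and x of square_a in the frame of tray between -0.05 and 0.05 m and y of square_a in the frame of tray between -0.065 and 0.065 m and z of each of square_a, square_b in the frame of tray below 0.012 m and x of square_b in the frame of tray between -0.05 and 0.05 m and y of square_b in the frame of tray between -0.065 and 0.065 m and value of joint drawer below 0.006 m and value of joint latch below 0.002 m and horizontal distance between pin and pin_block below 0.008 m and height (world z) of pin below 0.01 m); the robot touches nothing.
It fails at once if the jar is pushed more than 40 mm away (distance of jar from where it was at the start of the episode above 0.04 m).
It fails at once if the tape is pushed more than 40 mm away (distance of tape from where it was at the start of the episode above 0.04 m).
It fails at once if the lens case is pushed more than 40 mm away (distance of lens_case from where it was at the start of the episode above 0.04 m).
Of round_a, round_b, round_c, square_a, square_b only 3 to 4 are there at a start; the rules pass over those that are not, and their reading is None.
At some moment in a run one of tray may be knocked a few centimetres aside while the robot is not near it.
It also fails if it takes over 210 s, if anything falls off the work surface, if the arm or the gripper's body presses on something with over 40 N, if the wrist force passes 120 N, or if a joint passes its speed limit or range.

## Working session

There is one attempt and no reset: what is moved stays moved. The work goes in short steps, each a Python script; the robot and the scene stay as the last script left them, time stands still between calls to the robot, and variables do not carry over. Pictures are saved under pics/ and viewed, at most 14 in all, crops included, and the job is handed in when it is done.

```bash
ls; mkdir -p pics; python3 - <<'E'
from cell import bot
import cv2,numpy as np
np.set_printoptions(precision=4,suppress=True)
for c in("scene","top"):
    im=bot.camera(c);cv2.imwrite(f"pics/{c}0.png",im[:,:,::-1])
    k=bot.calibration(c);print(c,k["mtx"],k["extrinsics"])
    for t in["box","pin","pin_block","stand","tray","jar","tape","lens_case","drawer_front"]:
        print(t,[(d["bbox"],round(d["confidence"],2)) for d in bot.search_frame(c,t)])
print(bot.read_tool_rot(),bot.read_clock())
E
```

```text
pics
scene [[518.6651   0.     319.0243]
 [  0.     518.6651 203.5848]
 [  0.       0.       1.    ]] [[-0.147   0.9891 -0.0109  0.0717]
 [ 0.8614  0.1226 -0.4928 -0.4117]
 [-0.4861 -0.0818 -0.8701  1.5626]
 [ 0.      0.      0.      1.    ]]
box [([198.0, 224.1, 203.5, 134.8], 0.74)]
pin [([441.1, 250.4, 12.0, 21.8], 0.82), ([436.0, 288.8, 20.2, 25.1], 0.69), ([435.6, 222.2, 18.3, 27.3], 0.57)]
pin_block [([168.7, 148.3, 34.5, 32.7], 0.71), ([425.7, 254.3, 28.4, 36.0], 0.57)]
stand [([171.3, 148.3, 33.6, 33.8], 0.9)]
tray [([435.3, 177.3, 64.2, 56.0], 0.61)]
jar [([178.2, 220.6, 32.6, 30.2], 0.79)]
tape [([379.3, 149.5, 33.7, 28.5], 0.88)]
lens_case [([251.5, 132.9, 36.6, 32.8], 0.83), ([177.0, 220.4, 31.2, 32.5], 0.3)]
drawer_front []
top [[414.601    0.     322.8001]
 [  0.     414.601  200.5753]
 [  0.       0.       1.    ]] [[-0.0032 -0.9998 -0.021   0.0155]
 [-0.9842  0.0069 -0.1768  0.5415]
 [ 0.1769  0.0201 -0.984   1.0165]
 [ 0.      0.      0.      1.    ]]
box [([247.4, 74.3, 164.0, 104.2], 0.75)]
pin [([196.6, 186.3, 19.2, 12.9], 0.69), ([238.1, 268.4, 36.3, 34.5], 0.59), ([199.6, 151.4, 13.5, 14.7], 0.57), ([199.5, 120.7, 16.5, 19.9], 0.53), ([154.5, 219.4, 64.8, 51.3], 0.29)]
pin_block [([198.2, 154.2, 29.7, 29.9], 0.59), ([249.7, 75.4, 161.5, 102.2], 0.55)]
stand [([451.9, 230.8, 41.7, 34.1], 0.88), ([369.2, 261.0, 44.1, 37.9], 0.72)]
tray [([157.8, 223.5, 59.3, 47.8], 0.82), ([251.9, 160.7, 152.7, 17.5], 0.39)]
jar [([426.5, 158.4, 23.9, 25.1], 0.66), ([240.0, 266.7, 35.8, 34.7], 0.16)]
tape [([240.7, 263.9, 34.8, 40.0], 0.87)]
lens_case [([370.3, 260.0, 40.3, 39.4], 0.87)]
drawer_front [([250.5, 164.8, 156.5, 12.7], 0.84), ([248.4, 74.4, 165.4, 104.8], 0.63)]
[0.     0.9921 0.1255 0.    ] 1.0
```

```bash
python3 - <<'E'
import cv2
a=cv2.imread("pics/scene0.png")[120:380,150:520];b=cv2.imread("pics/top0.png")[60:310,140:510]
a=cv2.resize(a,(800,562),interpolation=cv2.INTER_CUBIC);b=cv2.resize(b,(800,541),interpolation=cv2.INTER_CUBIC)
cv2.imwrite("pics/s0c.png",a);cv2.imwrite("pics/t0c.png",b)
E
```

```text
(no output)
```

View pics/s0c.png

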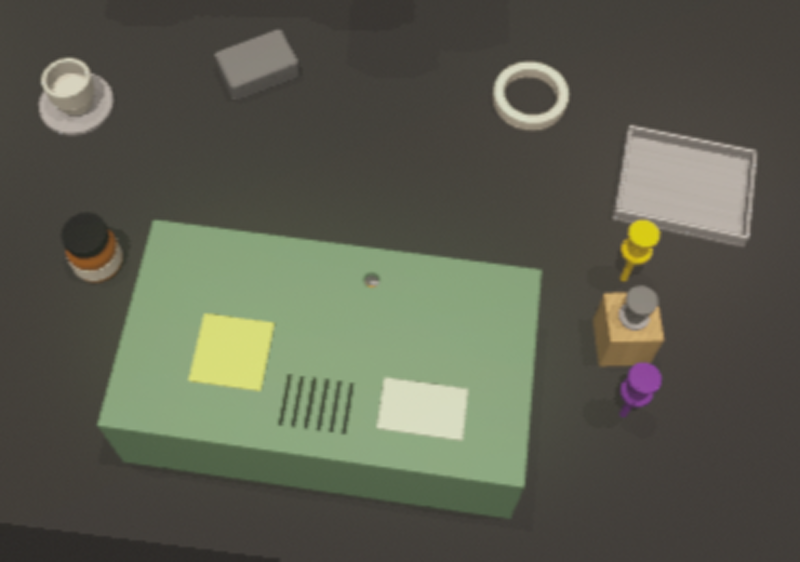

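View pics/t0c.png

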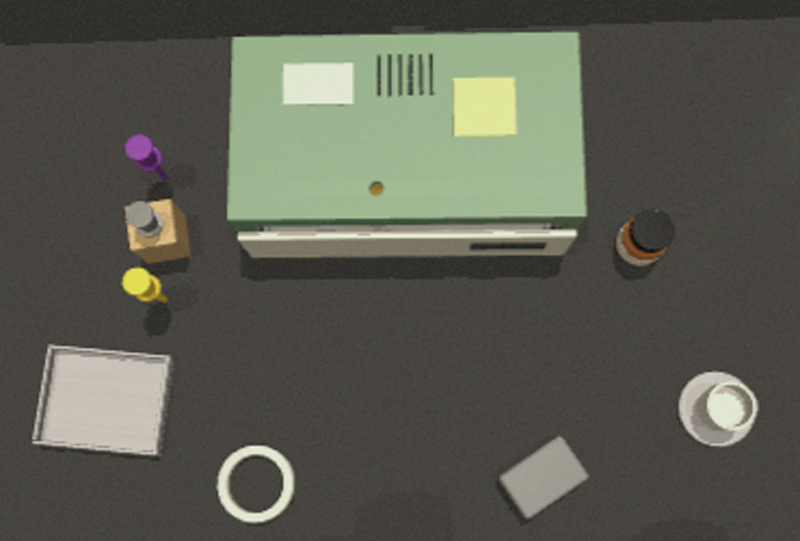

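The scene view shows the box's roof hole at crop (372,280) and the grey pin in its block at (641,299), between the yellow (641,235) and purple (643,378) decoys. In the top view the hole is at (376,188), the tray around (103,400), the stand at (718,408), and the drawer front faces the robot.

```bash
cat > h.py <<'E'
from cell import bot
import cv2,numpy as np
from scipy.optimize import least_squares
np.set_printoptions(precision=4,suppress=True)
K={c:(bot.calibration(c)["mtx"],bot.calibration(c)["extrinsics"]) for c in("scene","top")}
def ray(c,px,z):
    m,E=K[c];R,t=E[:3,:3],E[:3,3]
    d=R.T@np.linalg.solve(m,[px[0],px[1],1]);o=-R.T@t
    return o+d*(z-o[2])/d[2]
def proj(c,P):
    m,E=K[c];q=(m@(E[:3,:3]@np.atleast_2d(P).T+E[:3,3:])).T
    return q[:,:2]/q[:,2:]
def full(c,p): # first crops -> full px
    o=(150,120) if c=="scene" else (140,60)
    return np.array(p)/2.1622+o
E
cat > m1.py <<'E'
from h import *
F={"pinhead":(.116,(641,299),(141,215)),"hole":(.13,(372,280),(376,188)),
"yel":(.114,(643,234),(137,281)),"pur":(.114,(644,378),(140,149)),
"disc":(.008,(77,103),(717,408)),"rim":(.060,(68,76),(730,406)),
"blk_c":(.072,(629,315),(150,227)),
"tape":(.019,(531,92),(256,482)),"lens":(.035,(257,60),(544,475)),"jar":(.075,(85,232),(653,230)),
"t1":(.022,(630,130),(157,453)),"t2":(.022,(755,152),(37,441)),"t3":(.022,(745,240),(51,348)),"t4":(.022,(616,219),(170,356))}
for n,(z,s,t) in F.items(): print(n,ray("scene",full("scene",s),z),ray("top",full("top",t),z))
s=full("scene",[(155,221),(541,269),(525,487),(100,425),(372,280)]);t=full("top",[(584,218),(229,220),(232,38),(579,33),(376,188)])
L=np.array([(-.11,-.2),(-.11,.2),(.11,.2),(.11,-.2),(-.075,.033)])
def res(p,which=("scene","top")):
    c,si=np.cos(p[2]),np.sin(p[2]);P=np.c_[L@np.array([[c,si],[-si,c]])+p[:2],np.full(5,.13)]
    return np.r_[(proj("scene",P)-s).ravel() if "scene" in which else [],(proj("top",P)-t).ravel() if "top" in which else []]
for w in(("scene",),("top",),("scene","top")):
    r=least_squares(res,[.6,0,0],kwargs=dict(which=w));p=r.x;c,si=np.cos(p[2]),np.sin(p[2])
    print(w,p,"rms",np.sqrt(np.mean(r.fun**2)),"hole",p[:2]+[c*-.075-si*.033,si*-.075+c*.033])
E
python3 m1.py
```

```text
pinhead [0.6389 0.3035 0.116 ] [0.6344 0.3006 0.116 ]
hole [0.663  0.0341 0.13  ] [0.6593 0.0323 0.13  ]
yel [0.5641 0.3039 0.114 ] [0.5581 0.3021 0.114 ]
pur [0.7212 0.309  0.114 ] [0.714  0.3061 0.114 ]
disc [ 0.4239 -0.3683  0.008 ] [ 0.4194 -0.372   0.008 ]
rim [ 0.4197 -0.3679  0.06  ] [ 0.4184 -0.3695  0.06  ]
blk_c [0.6383 0.3    0.072 ] [0.6322 0.303  0.072 ]
tape [0.3373 0.1819 0.019 ] [0.3341 0.1788 0.019 ]
lens [ 0.3481 -0.1549  0.035 ] [ 0.3414 -0.1588  0.035 ]
jar [ 0.6261 -0.2862  0.075 ] [ 0.6225 -0.2891  0.075 ]
t1 [0.3773 0.3023 0.022 ] [0.3683 0.2973 0.022 ]
t2 [0.3874 0.4483 0.022 ] [0.3829 0.4421 0.022 ]
t3 [0.506  0.4347 0.022 ] [0.4948 0.4326 0.022 ]
t4 [0.4997 0.2904 0.022 ] [0.4842 0.2865 0.022 ]
('scene',) [0.7374 0.0017 0.002 ] rms 0.2943580269998361 hole [0.6624 0.0345]
('top',) [ 0.7331 -0.0009 -0.0011] rms 0.49188617443413446 hole [0.6582 0.0322]
('scene', 'top') [0.7356 0.0005 0.0005] rms 0.8467091636568954 hole [0.6606 0.0335]
```

```bash
cat >> h.py <<'E'
def down(a=0.0): return [0,np.cos(a/2),np.sin(a/2),0]
def st(*a): print(*a,"t",round(bot.read_clock(),1),"p",np.array(bot.read_position()),"w",round(bot.read_gripper_width(),3),"F",np.array(bot.read_ft_force()))
def snap(n,box=None,c="top",s=1):
    im=bot.camera(c)[:,:,::-1]; cv2.imwrite(f"pics/{n}_full.png",im)
    if box: im=im[box[1]:box[3],box[0]:box[2]]
    cv2.imwrite(f"pics/{n}.png",cv2.resize(im,None,fx=s,fy=s,interpolation=cv2.INTER_CUBIC))
E
python3 - <<'E'
from h import *
q=down()
P=np.array([.637,.302])
print(bot.solve_ik([*P,.2],q),bot.solve_ik([.661,.0335,.1],q))
bot.move_pose([*P,.26],q)
bot.set_gripper(.6,40)
bot.move_linear([*P,.14],.12)
r=bot.move_linear([*P,.073],.04,until_force=5)
st("down",r)
bot.set_gripper(0.0,40); st("grip")
bot.move_linear([*P,.10],.05); st("up")
snap("pin1",(400,200,500,300),"scene",5)
E
```

```text
[ 0.3381  0.6418  0.2363  1.1653  0.     -2.8035] [-0.0608  0.6329 -0.0458  0.8921  0.      3.0808]
down False t 7.9 p [0.6372 0.3021 0.0733] w 0.601 F [ 0.6007  0.4575 -0.0782]
grip t 8.3 p [0.6372 0.3021 0.0735] w 0.346 F [-0.2218 -0.2189  2.7008]
up t 8.9 p [0.637  0.3019 0.1   ] w 0.35 F [ 0.2271  0.1217 -1.9883]
```

View pics/pin1.png

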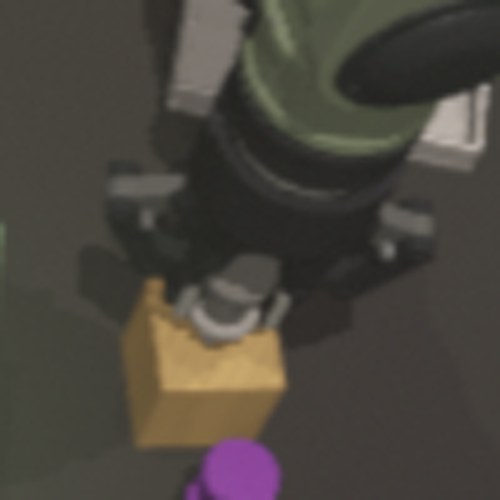

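The pin's head, gripped at crop (235,300), is clear of the block. Next I carry it over the hole.

```bash
python3 - <<'E'
from h import *
bot.move_linear([.637,.302,.26],.15)
j0=bot.read_joint_positions();print(np.array(j0))
best=None
for a in(-.4,-.3,0,.3,.4):
    j=bot.solve_ik([.661,.0335,.23],down(a)); print(a,j)
a=-.4
bot.move_pose([.661,.0335,.26],down(a))
bot.move_linear([.661,.0335,.214],.08); st()
snap("h_s",(270,200,370,300),"scene",5); snap("h_t",(270,100,370,200),"top",5)
a=cv2.imread("pics/h_s.png");b=cv2.imread("pics/h_t.png");cv2.imwrite("pics/h.png",cv2.resize(np.hstack([a,b]),(800,400)))
E
```

```text
[ 0.3381  0.6212  0.3476  1.2991 -0.     -2.8035]
-0.4 [-0.0608  0.5397  0.1363  1.1673  0.     -2.8024]
-0.3 [-0.0608  0.5397  0.1363  1.1673  0.     -2.9024]
0 [-0.0608  0.5397  0.1363  1.1673  0.      3.0808]
0.3 [-0.0608  0.5397  0.1363  1.1673  0.      2.7808]
0.4 [-0.0608  0.5397  0.1363  1.1673  0.      2.6808]
t 12.0 p [0.6612 0.0337 0.2143] w 0.347 F [-0.0893 -0.8685 -0.5955]
```

View pics/h.png

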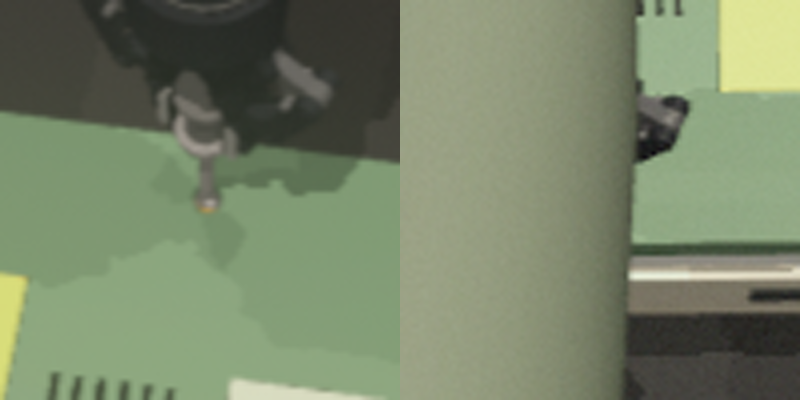

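Scene crop: the rod tip at about (207,200) is right over the hole at (208,200). The top view is blocked by the arm. I'll go lower and look closer.

```bash
python3 - <<'E'
from h import *
r=bot.move_linear([.661,.0335,.205],.03,until_force=4); st(r)
snap("h2",(302,225,342,265),"scene",12)
a=cv2.imread("pics/scene0.png")[225:265,302:342]
cv2.imwrite("pics/h2.png",np.hstack([cv2.imread("pics/h2.png"),cv2.resize(a,None,fx=12,fy=12,interpolation=cv2.INTER_CUBIC)])[::1,::1][:,:,:])
im=cv2.imread("pics/h2.png");cv2.imwrite("pics/h2.png",cv2.resize(im,(800,400)))
for x in(.661,.6625):print(proj("scene",[[x,.034,.1345],[x,.034,.13]]))
E
```

```text
False t 12.5 p [0.6608 0.0335 0.2047] w 0.348 F [ 0.7969 -0.667  -0.6132]
[[322.133  247.8063]
 [322.1447 248.6745]]
[[322.0329 248.433 ]
 [322.0451 249.2997]]
```

View pics/h2.png

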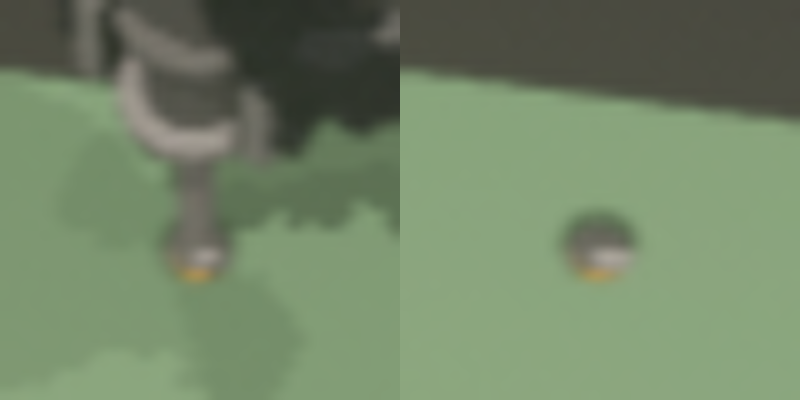

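The tip at (195,240) sits centred on the hole at (198,245), so I press.

```bash
python3 - <<'E'
from h import *
X=[.661,.0335]
r=bot.move_linear([*X,.174],.04,until_force=6); st("in",r)
if not r:
    r=bot.move_linear([*X,.1605],.03,until_force=15); st("press",r)
    bot.wait(2.2); st()
    snap("dr_s",(180,180,420,360),"scene",2); snap("dr",(220,60,440,260),"top",2)
E
```

```text
in False t 13.5 p [0.6612 0.0335 0.1743] w 0.347 F [-0.3226  0.0076 -0.8274]
press False t 14.1 p [0.6615 0.0335 0.1608] w 0.35 F [-0.006   0.1267  2.29  ]
t 16.3 p [0.661  0.0335 0.1605] w 0.347 F [1.6458 0.5126 1.6415]
```

```bash
python3 - <<'E'
import cv2,numpy as np
a=cv2.imread("pics/dr_s.png");b=cv2.imread("pics/dr.png");h=np.zeros((400,a.shape[1]+b.shape[1],3),np.uint8);h[:a.shape[0],:a.shape[1]]=a;h[:b.shape[0],a.shape[1]:]=b
cv2.imwrite("pics/d.png",cv2.resize(h,(800,int(800*400/h.shape[1]))))
E
```

```text
(no output)
```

View pics/d.png

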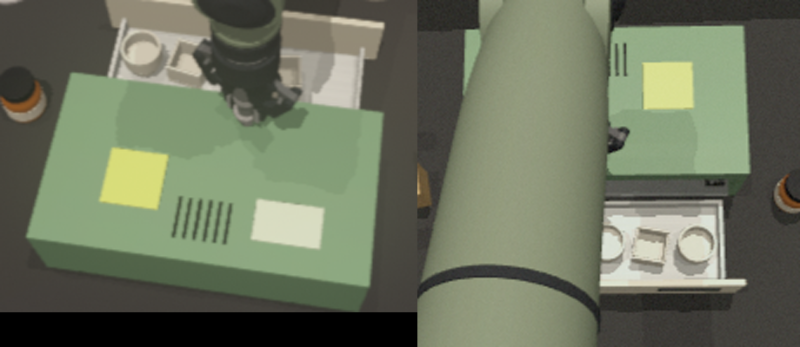

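The drawer is fully out; cups are visible at the right in the top view, and one more is under the arm. I put the pin back, then look at the drawer.

```bash
python3 - <<'E'
from h import *
bot.move_linear([.661,.0335,.26],.15)
bot.move_pose([.637,.302,.26],down())
bot.move_linear([.637,.302,.155],.12)
r=bot.move_linear([.637,.302,.0745],.05,until_force=8); st("in",r)
if not r:
    bot.set_gripper(.6); 
    bot.move_linear([.637,.302,.20],.15); st("released")
    bot.move_pose([.40,.30,.35],down()); st()
    for c in("scene","top"):
        snap("c_"+c,None,c)
        for t in("round_a","square_a","pin","tray","drawer_front"): print(c,t,[(d["bbox"],round(d["confidence"],2)) for d in bot.search_frame(c,t)])
    a=cv2.imread("pics/c_scene.png")[130:330,170:470];b=cv2.imread("pics/c_top.png")[100:280,170:450]
    cv2.imwrite("pics/cs.png",cv2.resize(a,None,fx=2.5,fy=2.5,interpolation=cv2.INTER_CUBIC));cv2.imwrite("pics/ct.png",cv2.resize(b,None,fx=2.5,fy=2.5,interpolation=cv2.INTER_CUBIC))
E
```

```text
in False t 21.1 p [0.6373 0.3021 0.0749] w 0.352 F [ 0.1131 -0.2521 -0.416 ]
released t 22.4 p [0.6364 0.3018 0.1989] w 0.594 F [-0.2332 -0.3505 -0.6851]
t 23.5 p [0.4007 0.3    0.3492] w 0.602 F [ 0.346  -0.1372 -0.1815]
scene round_a [([303.3, 204.6, 23.8, 27.2], 0.74), ([249.1, 195.7, 24.7, 28.8], 0.64)]
scene square_a [([275.9, 203.2, 25.4, 27.8], 0.98), ([424.0, 257.5, 32.3, 31.7], 0.74), ([332.2, 211.3, 22.9, 24.7], 0.58)]
scene pin [([437.8, 223.5, 17.2, 26.5], 0.76), ([435.1, 251.8, 15.7, 21.3], 0.65), ([437.6, 290.0, 20.2, 23.8], 0.53), ([172.3, 148.6, 31.1, 36.9], 0.22)]
scene tray [([433.3, 179.3, 65.6, 53.1], 0.63)]
scene drawer_front [([237.8, 173.4, 164.9, 67.9], 0.82)]
top round_a [([366.4, 189.6, 24.8, 24.1], 0.91), ([317.8, 189.9, 23.2, 22.8], 0.58)]
top square_a [([290.7, 192.5, 23.2, 22.8], 0.96), ([343.7, 191.4, 21.0, 20.1], 0.86)]
top pin [([200.1, 123.7, 17.4, 19.3], 0.68), ([200.3, 149.5, 15.3, 20.1], 0.56), ([369.8, 260.9, 41.3, 38.6], 0.47)]
top tray [([159.6, 220.0, 61.1, 48.1], 0.72), ([310.7, 142.8, 6.6, 27.3], 0.37)]
top drawer_front [([249.3, 175.6, 158.8, 53.1], 0.71)]
```

View pics/cs.png

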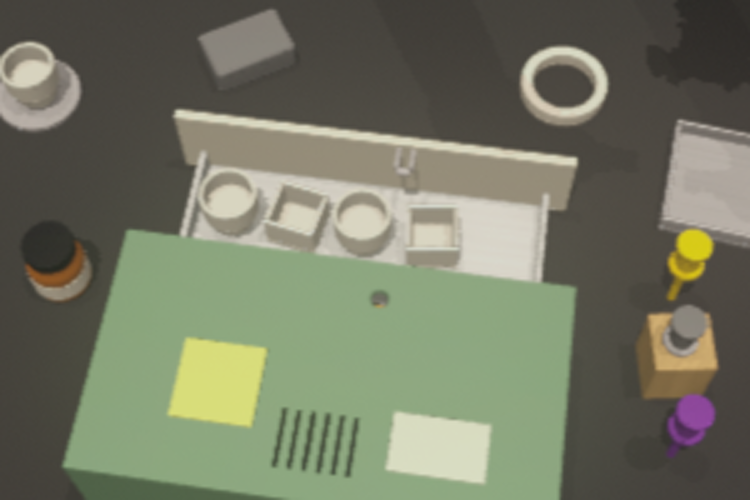

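View pics/ct.png

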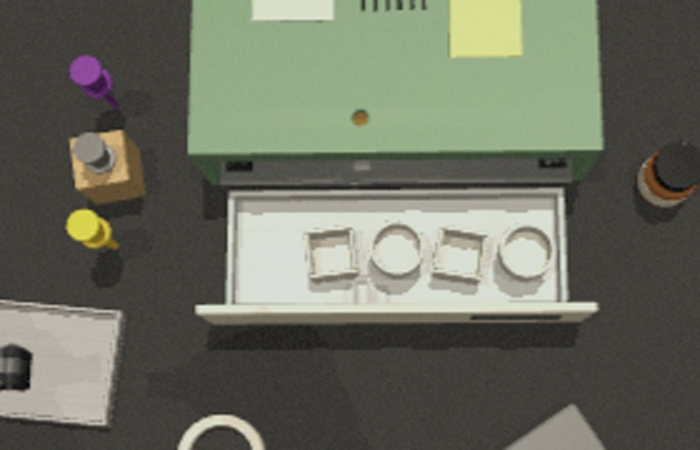

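Four cups stand in a row. In the top crop they are a square at (331,253), a round at (397,250), a square turned slightly at (460,253) and a round at (525,251). The roller is at (362,290), and the pin is back in its block. Now a zoomed composite to get exact centres.

```bash
python3 - <<'E'
import cv2,numpy as np
s=cv2.imread("pics/c_scene.png");t=cv2.imread("pics/c_top.png")
def tile(im,x0,y0,w,h,k):return cv2.resize(im[y0:y0+h,x0:x0+w],(w*k,h*k),interpolation=cv2.INTER_CUBIC)
A=np.hstack([tile(s,165,140,50,40,8),tile(t,445,225,50,40,8)])[:300]
top=np.hstack([tile(s,165,143,50,37,8),tile(t,445,228,50,37,8)])
bot_=np.vstack([tile(s,240,190,120,50,6)[:,:],tile(t,280,180,120,44,6)])
out=np.zeros((296+300,800,3),np.uint8);out[:296]=top
cups=np.hstack([tile(s,244,192,114,46,7)[:0]]) if 0 else None
a=tile(s,244,192,114,46,7)[:, :798];
b=cv2.resize(tile(s,244,192,114,44,7),(399,154));out=np.zeros((296+304,800,3),np.uint8);out[:296]=top
cv2.imwrite("pics/z1.png",top)
z=np.vstack([tile(s,244,192,114,42,7)[:294],tile(t,284,184,114,42,7)[:294]]);cv2.imwrite("pics/z2.png",z);print(z.shape)
E
```

```text
(588, 798, 3)
```

View pics/z1.png

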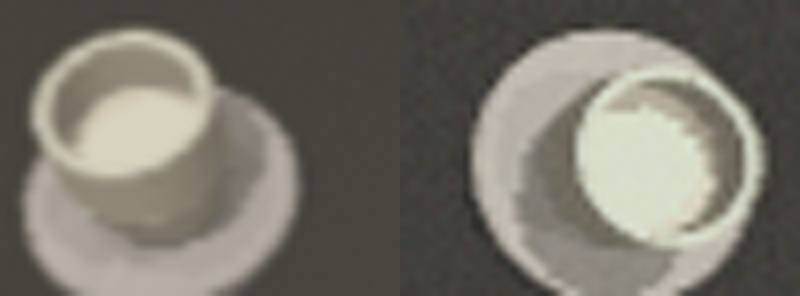

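View pics/z2.png

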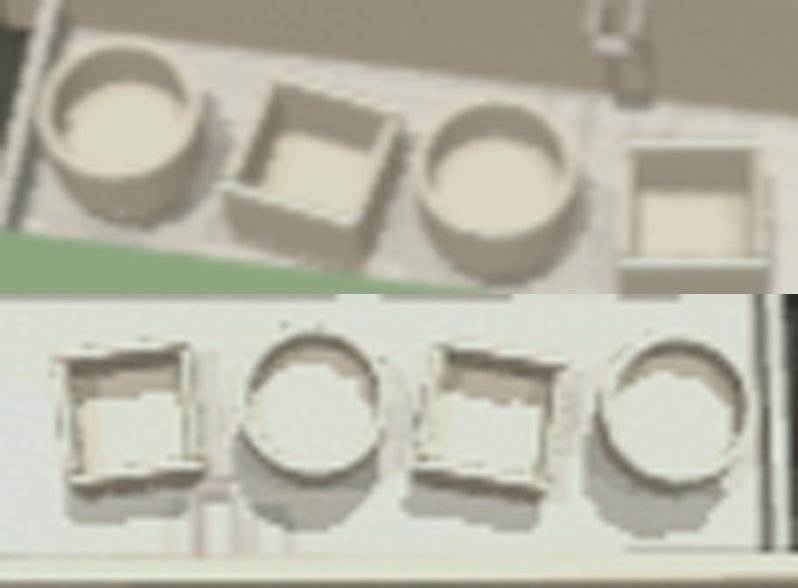

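The stand rim is centred at (124,104) in the left tile and (670,154) in the right. The four cup rims are clear in both cup strips, so I can compute positions from these.

```bash
python3 - <<'E'
from h import *
def S(x,y):return (x/7+244-.0,y/7+192)
def T(x,y):return (x/7+284,y/7+184)
for n,z,s,t in[("stand",.06,(180.5,156.),(478.75,247.3)),("rB",.064,S(121,111),T(673,119)),("sqB",.052,S(316,155),T(493,124)),("rA",.064,S(498,172),T(313,111)),("sqA",.052,S(694,205),T(132,118))]:
    a,b=ray("scene",s,z),ray("top",t,z);print(n,a[:2],b[:2],(a+b)[:2]/2)
for z,n,s,t in[(.052,"sqB",[(275,83),(405,120),(355,228),(228,188)],[(440,51),(565,68),(548,198),(418,181)]),(.052,"sqA",[(630,146),(762,146),(768,265),(618,265)],[(60,56),(188,51),(204,174),(75,193)])]:
    print(n,[ray("scene",S(*p),z)[:2] for p in s],[ray("top",T(*p),z)[:2] for p in t])
j=bot.read_joint_positions();print(np.array(j))
for p in[(.53,.05,.2),(.53,-.12,.2),(.42,-.369,.2),(.437,.367,.2)]:
  for a in(np.pi/2,-np.pi/2,0,np.pi):
    q=bot.solve_ik(p,down(a));print(p,round(a,2),q)
E
```

```text
stand [ 0.4226 -0.3696] [ 0.4196 -0.3724] [ 0.4211 -0.371 ]
rB [ 0.5452 -0.1318] [ 0.5367 -0.1322] [ 0.541 -0.132]
sqB [ 0.5464 -0.064 ] [ 0.5375 -0.0681] [ 0.542 -0.066]
rA [0.5504 0.0006] [ 0.5406 -0.0025] [ 0.5455 -0.0009]
sqA [0.5473 0.068 ] [0.5406 0.0638] [0.544  0.0659]
sqB [array([ 0.5203, -0.0832]), array([ 0.5284, -0.0357]), array([ 0.5725, -0.0458]), array([ 0.5635, -0.0917])] [array([ 0.5648, -0.0491]), array([ 0.5581, -0.0947]), array([ 0.51  , -0.0876]), array([ 0.5166, -0.0405])]
sqA [array([0.5276, 0.0432]), array([0.5211, 0.0884]), array([0.5666, 0.0957]), array([0.5738, 0.0453])] [array([0.5639, 0.0904]), array([0.5655, 0.0434]), array([0.5197, 0.0374]), array([0.513 , 0.0845])]
[ 0.4957  0.1801 -0.0849  1.3058 -0.     -2.6458]
(0.53, 0.05, 0.2) 1.57 [-0.0446  0.3172 -0.2892  0.9644  0.      1.5262]
(0.53, 0.05, 0.2) -1.57 [-0.0446  0.3172 -0.2892  0.9644  0.     -1.6154]
(0.53, 0.05, 0.2) 0 [-0.0446  0.3172 -0.2892  0.9644  0.      3.097 ]
(0.53, 0.05, 0.2) 3.14 [-0.0446  0.3172 -0.2892  0.9644  0.     -0.0446]
(0.53, -0.12, 0.2) 1.57 [-0.3585  0.337  -0.2604  0.9733  0.      1.2123]
(0.53, -0.12, 0.2) -1.57 [-0.3585  0.337  -0.2604  0.9733  0.     -1.9293]
(0.53, -0.12, 0.2) 0 [-0.3585  0.337  -0.2604  0.9733  0.      2.7831]
(0.53, -0.12, 0.2) 3.14 [-0.3585  0.337  -0.2604  0.9733  0.     -0.3585]
(0.42, -0.369, 0.2) 1.57 [-0.8529  0.3652 -0.2188  0.9868  0.      0.7179]
(0.42, -0.369, 0.2) -1.57 [-0.8529  0.3652 -0.2188  0.9868  0.     -2.4237]
(0.42, -0.369, 0.2) 0 [-0.8529  0.3652 -0.2188  0.9868  0.      2.2887]
(0.42, -0.369, 0.2) 3.14 [-0.8529  0.3652 -0.2188  0.9868  0.     -0.8529]
(0.437, 0.367, 0.2) 1.57 [ 0.5692  0.3861 -0.1873  0.9974  0.      2.14  ]
(0.437, 0.367, 0.2) -1.57 [ 0.5692  0.3861 -0.1873  0.9974  0.     -1.0016]
(0.437, 0.367, 0.2) 0 [ 0.5692  0.3861 -0.1873  0.9974  0.     -2.5724]
(0.437, 0.367, 0.2) 3.14 [ 0.5692  0.3861 -0.1873  0.9974  0.      0.5692]
```

```bash
cat >> h.py <<'E'
H=np.pi/2
def pick(xy,z,a,op=.85,f=40):
    bot.set_gripper(op,f)
    bot.move_pose([*xy,.2],down(a))
    r=bot.move_linear([*xy,.09],.15)
    r=bot.move_linear([*xy,z],.06,until_force=8); st("desc",r)
    if r: return False
    bot.set_gripper(0.0,f); st("grip")
    bot.move_linear([*xy,.2],.15); st("lift")
    return True
E
python3 - <<'E'
from h import *
if pick([.5455,-.001],.032,H):
    S=[.4211,-.371]
    bot.move_linear([*S,.2],.25)
    bot.move_linear([*S,.088],.1); st()
    snap("n_s",(160,130,210,180),"scene",8); snap("n_t",(445,215,495,265),"top",8)
    cv2.imwrite("pics/n.png",np.hstack([cv2.imread("pics/n_s.png"),cv2.imread("pics/n_t.png")]))
    print(proj("scene",[[*S,.12],[*S,.06]]),proj("top",[[*S,.12],[*S,.06]]))
E
```

```text
desc True t 29.4 p [ 0.5453 -0.001   0.0446] w 0.846 F [ 0.7123 -0.613   6.4887]
```

```bash
python3 - <<'E'
from h import *
st(); print(bot.read_moment(),bot.read_joint_positions())
snap("k_s",(255,165,355,265),"scene",4); snap("k_t",(270,140,370,240),"top",4)
cv2.imwrite("pics/k.png",np.hstack([cv2.imread("pics/k_s.png"),cv2.imread("pics/k_t.png")]))
E
```

```text
t 29.4 p [ 0.5453 -0.001   0.0446] w 0.846 F [ 0.7123 -0.613   6.4887]
[-0.0023  0.2867 -0.0551] [-0.1371  0.5146 -0.4379  0.6188 -0.0002  1.4337]
```

View pics/k.png

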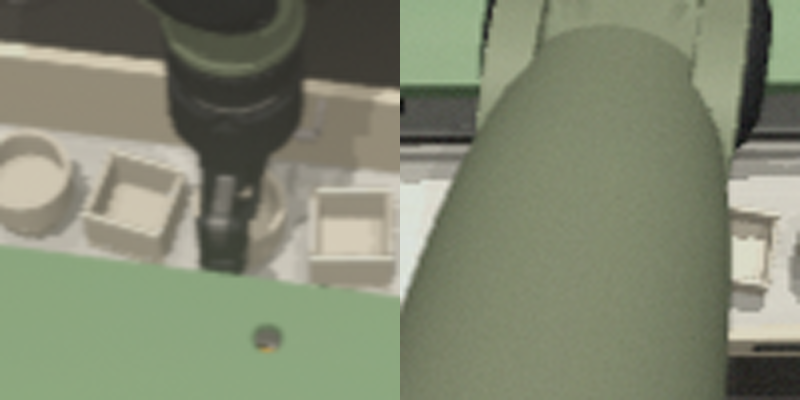

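The far finger shows at left-tile (222,265) over the round cup, and the near finger met something at about x ≈ 0.50. I'll probe with a narrower opening and small x shifts.

```bash
python3 - <<'E'
from h import *
for op,x,y in((.80,.5485,.001),(.80,.5425,.001),(.80,.5455,.001)):
    bot.move_linear([bot.read_position()[0],bot.read_position()[1],.09],.15)
    bot.set_gripper(op); bot.move_linear([x,y,.09],.1); bot.wait(.2)
    r=bot.move_linear([x,y,.032],.04,until_force=5); bot.wait(.1); st(op,x,r); print(np.array(bot.read_moment()))
    if not r: break
E
```

```text
0.8 0.5485 True t 31.9 p [0.5488 0.001  0.0423] w 0.799 F [ 2.7615 -1.0166  1.5289]
[ 0.0569 -0.3609  0.0235]
0.8 0.5425 True t 34.1 p [0.5421 0.001  0.0462] w 0.801 F [-0.6073 -0.5197  6.3306]
[ 0.058   0.4904 -0.0068]
0.8 0.5455 True t 36.4 p [0.5453 0.001  0.0442] w 0.798 F [-0.2887  0.5809  6.2647]
[ 0.008   0.4206 -0.0315]
```

Contact height falls as x rises and doesn't depend on the opening, so the hand's housing is meeting the front panel's top edge. The fingers are clear. I'll grip the round cups slightly higher, at TCP z 0.0445, with a small +x bias. Once they are gone I'll take the squares with fingers closing along y.

```bash
python3 - <<'E'
from h import *
p=bot.read_position();bot.move_linear([p[0],p[1],.09],.15)
S=[.4211,-.371]
bot.move_linear([.5485,0,.09],.1)
r=bot.move_linear([.5485,0,.0445],.05,until_force=5); st("d",r)
bot.set_gripper(0.0,40); st("grip")
bot.move_linear([.5485,0,.2],.12); st("lift")
bot.move_linear([*S,.2],.25)
bot.move_linear([*S,.105],.1); st()
snap("n_s",(160,130,210,180),"scene",8); snap("n_t",(445,215,495,265),"top",8)
cv2.imwrite("pics/n.png",np.hstack([cv2.imread("pics/n_s.png"),cv2.imread("pics/n_t.png")]))
E
```

```text
d False t 38.1 p [ 0.5488 -0.      0.0448] w 0.802 F [-0.2007 -0.2267  0.3885]
grip t 38.4 p [ 0.5489 -0.0001  0.0454] w 0.653 F [-1.2554  0.2112  4.895 ]
lift t 39.9 p [0.5479 0.0001 0.1992] w 0.653 F [ 0.3723  0.3721 -1.1537]
t 42.7 p [ 0.4215 -0.3714  0.1056] w 0.65 F [ 0.5341 -0.658  -0.1921]
```

View pics/n.png

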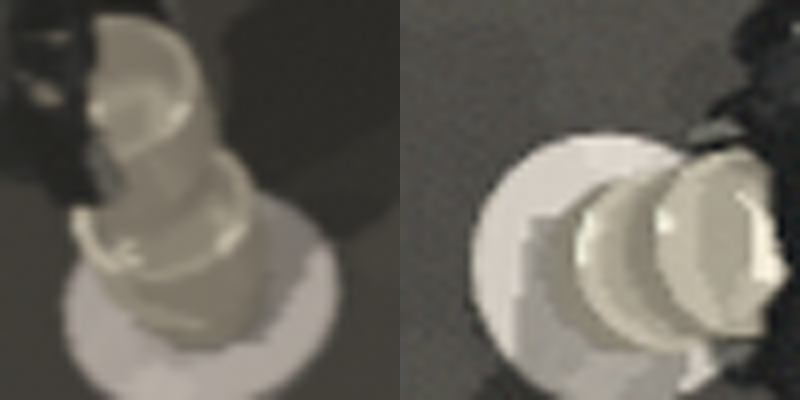

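The cup is held upright just above the fixed cup, roughly in line with it. I'll lower it with a force guard.

```bash
python3 - <<'E'
from h import *
S=[.4211,-.371]
off=np.array([160,130])
e=proj("scene",[[.4211,-.371+.028,.125],[.4211,-.371+.028,.06]]);print((e-off)*8,"seen 205,255 cols")
r=bot.move_linear([*S,.082],.03,until_force=4); bot.wait(.1); st("d",r); print(np.array(bot.read_moment()))
E
```

```text
[[197.5949  92.9767]
 [245.3593 213.6513]] seen 205,255 cols
d False t 43.8 p [ 0.4212 -0.3712  0.0822] w 0.655 F [-0.4699  0.1949 -1.31  ]
[ 0.0213 -0.0354 -0.0225]
```

```bash
python3 - <<'E'
from h import *
S=[.4211,-.371]
r=bot.move_linear([*S,.068],.02,until_force=5); bot.wait(.1); st("seat",r); print(np.array(bot.read_moment()))
bot.set_gripper(.85); st("rel")
bot.move_linear([*S,.2],.15)
# second round cup
B=[.5455,-.132]
bot.move_pose([*B,.2],down(H)); bot.move_linear([*B,.09],.15); bot.wait(.1)
r=bot.move_linear([*B,.0445],.05,until_force=5); bot.wait(.1); st("d",r)
snap("s1",None,"scene"); print([(d["bbox"],round(d["confidence"],2)) for d in bot.search_frame("scene","stand")])
E
```

```text
seat True t 44.4 p [ 0.421  -0.3709  0.0714] w 0.655 F [-0.1483  0.2706  5.4428]
[ 0.0285 -0.0656 -0.0015]
rel t 44.8 p [ 0.4203 -0.3701  0.0705] w 0.849 F [-0.1457 -0.0642 -0.7433]
d True t 48.8 p [ 0.5448 -0.1318  0.0449] w 0.852 F [-0.3619  0.2155  5.8107]
[([170.5, 154.1, 34.4, 26.9], 0.89)]
```

```bash
python3 - <<'E'
from h import *
S=[.4209,-.3708];B=[.547,-.132]
bot.move_linear([*B,.0455],.05); bot.set_gripper(0.0,40); st("grip")
bot.move_linear([*B,.2],.12); st("lift")
bot.move_linear([*S,.2],.25)
bot.move_linear([*S,.135],.1)
r=bot.move_linear([*S,.113],.03,until_force=4); bot.wait(.1); st("in",r); print(np.array(bot.read_moment()))
snap("n2_s",(160,130,210,180),"scene",8); snap("n2_t",(445,215,495,265),"top",8)
cv2.imwrite("pics/n2.png",np.hstack([cv2.imread("pics/n2_s.png"),cv2.imread("pics/n2_t.png")]))
if not r:
    r=bot.move_linear([*S,.098],.02,until_force=5); bot.wait(.1); st("seat",r)
E
```

```text
grip t 49.4 p [ 0.547  -0.132   0.0457] w 0.653 F [-0.6823  0.9679  4.2984]
lift t 50.9 p [ 0.5465 -0.1318  0.1991] w 0.655 F [-0.7203  0.0055 -0.6843]
in False t 53.9 p [ 0.421  -0.371   0.1132] w 0.649 F [ 0.0207 -0.14   -0.7636]
[-0.0544  0.0225 -0.0304]
seat True t 54.6 p [ 0.4208 -0.3708  0.1018] w 0.652 F [0.07   0.235  4.8539]
```

Both round cups are nested. I release the second and take the first square.

```bash
python3 - <<'E'
from h import *
bot.set_gripper(.85); bot.move_linear([.4209,-.3708,.22],.15)
C=[.542,-.066]
bot.set_gripper(.85)
bot.move_pose([*C,.2],down(np.pi-.16)); bot.move_linear([*C,.09],.15); bot.wait(.1)
r=bot.move_linear([*C,.030],.04,until_force=5); bot.wait(.1); st("d",r); print(np.array(bot.read_moment()))
if not r or bot.read_position()[2]<.036:
    if r: bot.move_linear([*C,bot.read_position()[2]+.001],.05)
    bot.set_gripper(0.0,40); st("grip"); bot.move_linear([*C,.2],.12); st("lift")
for c in("scene","top"):
    snap("t_"+c,None,c)
    print(c,[(d["bbox"],round(d["confidence"],2)) for d in bot.search_frame(c,"tray")])
E
```

```text
d False t 60.1 p [ 0.5422 -0.0661  0.0302] w 0.851 F [-0.7845  0.2453  0.1735]
[-0.053  -0.0418  0.0465]
grip t 60.4 p [ 0.5423 -0.0661  0.0304] w 0.577 F [0.4714 0.2574 4.9289]
lift t 62.0 p [ 0.5415 -0.0659  0.1992] w 0.572 F [ 0.2994 -0.1244 -1.2144]
scene [([433.4, 178.4, 65.3, 56.8], 0.68), ([330.6, 212.6, 24.6, 27.1], 0.53)]
top [([157.4, 219.8, 64.0, 51.0], 0.66)]
```

```bash
cat >> h.py <<'E'
def place(xy,a):
    bot.move_pose([*xy,.2],down(a)); bot.move_linear([*xy,.06],.15); bot.wait(.1)
    r=bot.move_linear([*xy,.018],.03,until_force=4); bot.wait(.1); st("seat",r)
    bot.set_gripper(.75); bot.move_linear([*xy,.2],.15)
E
python3 - <<'E'
from h import *
place([.4406,.3997],-H-.09)
C=[.544,.066]
bot.set_gripper(.85)
bot.move_pose([*C,.2],down(np.pi+.11)); bot.move_linear([*C,.09],.15); bot.wait(.1)
r=bot.move_linear([*C,.030],.04,until_force=5); bot.wait(.1); st("d",r); print(np.array(bot.read_moment()))
if not r or bot.read_position()[2]<.036:
    if r: bot.move_linear([*C,bot.read_position()[2]+.001],.05)
    bot.set_gripper(0.0,40); st("grip"); bot.move_linear([*C,.2],.12); st("lift")
for c in("scene","top"):
    snap("u_"+c,None,c)
    print(c,[[(d["bbox"],round(d["confidence"],2)) for d in bot.search_frame(c,t)] for t in("tray","square_a","pin")])
a=cv2.imread("pics/u_scene.png")[150:310,400:520];b=cv2.imread("pics/u_top.png")[120:280,140:260]
cv2.imwrite("pics/u.png",cv2.resize(np.hstack([a,b]),None,fx=3.3,fy=3.3,interpolation=cv2.INTER_CUBIC))
E
```

```text
seat True t 66.3 p [0.4404 0.3995 0.0224] w 0.578 F [-0.9387 -0.5327  5.1538]
d False t 72.3 p [0.5442 0.066  0.0302] w 0.845 F [ 0.268   0.4666 -0.6651]
[-0.0103 -0.0695  0.0298]
grip t 72.6 p [0.5443 0.066  0.0303] w 0.574 F [0.3062 0.5886 3.6613]
lift t 74.2 p [0.5435 0.066  0.1992] w 0.576 F [-0.2837 -0.4557 -1.4997]
scene [[([433.5, 180.2, 63.7, 53.9], 0.58), ([170.1, 152.1, 32.3, 29.7], 0.46)], [([331.1, 174.8, 26.7, 29.7], 0.77), ([195.7, 174.4, 205.3, 185.3], 0.74), ([467.6, 193.1, 23.5, 24.6], 0.71)], [([435.9, 221.3, 19.5, 31.1], 0.82), ([435.4, 250.1, 18.0, 20.1], 0.79), ([438.2, 288.5, 19.5, 26.8], 0.76)]]
top [[([157.8, 221.4, 48.0, 46.0], 0.58), ([199.9, 151.9, 19.3, 30.4], 0.48)], [([159.2, 232.9, 29.9, 17.9], 0.9), ([306.7, 171.7, 104.8, 56.7], 0.67), ([305.0, 191.3, 5.1, 10.3], 0.47)], [([200.6, 183.6, 13.7, 15.9], 0.66), ([198.2, 123.1, 17.9, 19.2], 0.56), ([196.8, 152.3, 20.2, 18.8], 0.55)]]
```

View pics/u.png

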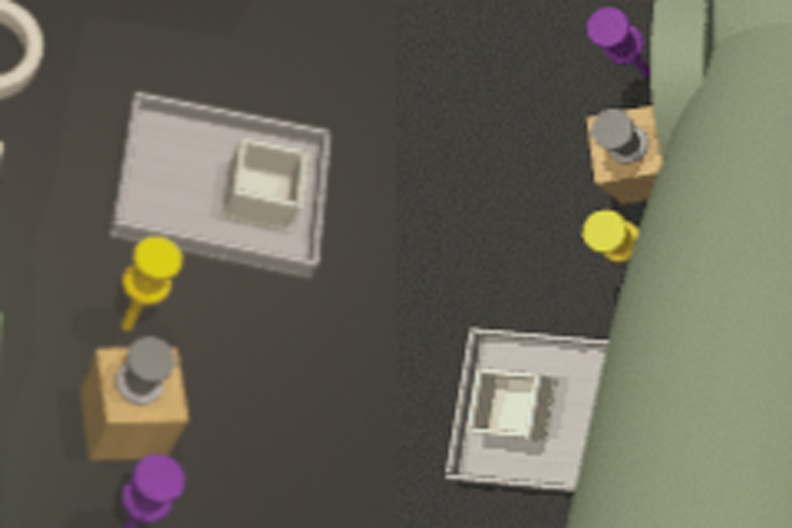

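The first square stands flat in the tray and the pin's collar sits on its block. I place the second square, then push the drawer home with the closed fingers high on the panel, keeping the hand above roof level.

```bash
python3 - <<'E'
from h import *
place([.4346,.3339],-H-.09)
bot.set_gripper(0.0)
bot.move_pose([.43,.0,.2],down(np.pi)); bot.move_linear([.43,0,.084],.15); bot.wait(.2); st()
r=bot.move_linear([.58,0,.084],.06,until_force=20); st("push1",r)
r=bot.move_linear([.612,0,.084],.03,until_force=22); st("push2",r)
bot.wait(.5); st()
E
```

```text
seat True t 78.1 p [0.4344 0.3338 0.0224] w 0.574 F [-0.9752 -0.5367  5.4713]
t 82.8 p [ 0.4307 -0.0001  0.0848] w 0.0 F [ 0.6519 -0.3266 -0.4461]
push1 False t 85.4 p [0.5782 0.0001 0.0834] w 0.002 F [-6.7348 -0.8614  2.9376]
push2 True t 86.4 p [0.6022 0.0002 0.0825] w 0.001 F [-4.6762 -0.6122  2.3774]
t 86.9 p [0.6016 0.0002 0.0821] w 0.003 F [-4.1427 -0.0333  2.6113]
```

```bash
python3 - <<'E'
from h import *
r=bot.move_linear([.61,0,.084],.02,until_force=25); st("push",r); bot.wait(.4); st()
bot.move_linear([.5,0,.084],.1); bot.wait(.5)
bot.move_linear([.45,0,.25],.15); bot.move_pose([.30,0,.35],down(np.pi)); bot.wait(1); st()
for c in("scene","top"): snap("f_"+c,None,c)
a=cv2.imread("pics/f_scene.png")[130:330,150:510];b=cv2.imread("pics/f_top.png")[90:290,140:500]
cv2.imwrite("pics/f.png",cv2.resize(np.vstack([a[:165],b[:175]]),None,fx=1.7,fy=1.7,interpolation=cv2.INTER_CUBIC))
E
```

```text
push False t 87.5 p [0.6036 0.0002 0.0822] w -0.003 F [-16.2263  -0.0347   6.6408]
t 87.9 p [0.6036 0.0002 0.0822] w 0.0 F [-16.7902  -1.1796   6.2664]
t 92.7 p [ 0.3    -0.      0.3501] w -0.0 F [-0.3265  0.5491 -0.2315]
```

View pics/f.png

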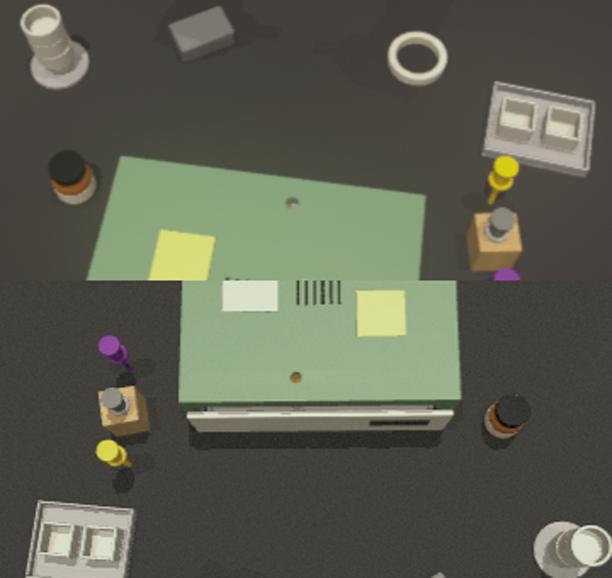

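The picture shows three nested cups on the stand, two squares in the tray, the pin in its block and the drawer shut. Before handing in, I compare the drawer front and pin numerically with the start picture.

```bash
python3 - <<'E'
from h import *
def sh(c,x,y,w,h):
    a=cv2.imread(f"pics/{c}0.png");b=cv2.imread(f"pics/f_{c}.png")
    g=lambda im:cv2.cvtColor(im,cv2.COLOR_BGR2GRAY)[y:y+h,x:x+w].astype(np.float32)
    return cv2.phaseCorrelate(g(a),g(b),cv2.createHanningWindow((w,h),cv2.CV_32F))
print("front",sh("top",340,150,60,34),"pin",sh("top",196,150,22,18),sh("scene",434,248,24,24))
E
```

```text
front ((0.03715777188767433, 0.030334469254540863), 0.9554444630940755) pin ((0.6765355376891762, 0.12197380041087058), 1.0628062845380217) ((-0.5079897638923825, -0.15198390788103744), 0.9802979512347115)
```

```bash
python3 -c "
from cell import bot
print(bot.close_job())"
```

```text
the job is handed in; nothing more can be done
None
```

The job is handed in: both round cups are nested on the stand, both square cups stand in the tray, the pin is back in its block and the drawer is shut; the last pictures showed all of this, but I have had no verdict back from the judge.

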